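# Set out a machine foot on its base plate for tacking

## Robot

A 6-joint arm with a two-finger parallel gripper is mounted at the origin on the work surface. World frame = base frame: x ahead of the robot, y to its left, z up, the work surface at z = 0. Lengths are in m, angles in degrees, forces in N, time in s.
With the tool pointing down it reaches from about 0.275 to 0.875 m from the base axis. Payload 12.5 kg.
Tool frame: the origin (TCP) lies midway between the tips of the shut fingers; the grasp point (between the pads) lies 19 mm behind it (tcp_to_grasp is the z of the grasp point in the tool frame, in m); z points along the fingers, y is the line along which they close (so a half turn about z gives the same grasp; the last joint's range is limited). The gripper opens to 85 mm and grips with 20 to 120 N. Pads are 22 mm wide; open, the fingers measure 114 mm over their backs; the gripper's body (76 mm by 85 mm) begins 54 mm behind the grasp point. The pads swing forward as they close: fully open they stand 13 mm farther back than shut.
Start: joints at [-77.04, 20.094, 94.641, -0, 65.266, -4.847], TCP at [0.168, -0.524, 0.231] pointing down, gripper open.
Joint ranges: [-157.81, 157.81], [-45, 120.19], [0.68, 151.7], [-89.99, 269.99], [4.06, 180], [-164.3, 164.3]. Speed limits (degrees/s): [127.2, 127.2, 159.86, 180, 180, 180].

## Interface

Orientations are given as [roll, pitch, yaw] about the fixed x, y, z axes, in that order (R = Rz(yaw) Ry(pitch) Rx(roll)).
In Python, from plant import * gives the robot as it stands.
- The arm moves only by the tool carry_out, never from a script. Its argument "increments" is a list of rows, each a list of 5 numbers: the shift along the tool's x, y, z in mm, then the turn about the tool's z in rad, then the closure, from 0 (fully open) to 1 (shut). A call has exactly 10 rows; each row shifts and turns the commanded pose from where the row before left it, along the tool's axes as they then stand; what a row does not reach is not made up. A row lasts 1/8 s, in which the tool goes at most 62.5 mm and 10.7 degrees, less where a joint would pass 70% of its speed; a pose out of reach is approached as far as the arm can. A call with a gripper value outside its range is refused whole. The fingers move at their own pace and stop on an object; "squeeze" is the grip in N (left out, the last holds). Time passes only in rows, so rows that do not move let the fingers close, or fill a call up. It gives the time, the measured TCP pose, the force, the opening and the grip force at its end, in the units of the state.
- state(): the state, without advancing time (a new reading comes with each control period).
- read_camera(name): name is "side" or "top"; returns (picture, depth): 400x640x3 uint8, blue, green, red; 400x640 float32, m along the optical axis (not along the pixel's ray), 0 where there is no reading.
- get_calibration(name): a dict with "mtx" (3x3 intrinsics, pixels), "dist_coeffs" ([k1, k2, p1, p2, k3] as OpenCV has them; the pictures are not rectified), "xyz" and "rotation" of the camera in the world. Camera axes: x right, y up, looking along -z (the intrinsics and any distortion apply to the point x, -y, -z); pixel columns grow to the right and rows downward; lengths in m; the calibration is good to about 2 mm. A picture is of the moment at which its call begins. get_calibration takes no time and is no camera call.
- hand_in(): hands the job in; it is judged then, once.
Trained networks look in the newest picture that a camera, given by its name, has taken for a name from the list of things; names that differ only in an ending like _2 or _b are one class to them, and where a whole thing is asked for, a point or a joint stands for the part that bears it (a point fixed in the world has none). Each returns a list of dicts, best first, with "conf" (0 to 1); they miss things now and then, are a little off and sometimes report something else, mostly with a low value. They report only what shows in the picture. A call takes as long as a camera call. They do not tell look-alikes from the thing itself.
- recognise(camera, name): "at" ([row, column] in pixels, amid what is visible of it).
- masks_of(camera, name): "region" (400x640 bool, what is visible of it) and "at" ([row, column] in pixels, amid what is visible of it).
The state is a dict: "clock": time; "joint_positions": joint angles; "joint_velocities": joint speeds; "tau": joint torques, N m; "tcp_pos": TCP position; "orientation": TCP orientation; "contact_force": force on the tool from outside, world axes, zero at the start; "ft_torque": the same for the moment, N m; "width": finger opening in m; "grip_force": force on a finger pad.
Only numpy, scipy, OpenCV 4.12 (cv2) and the standard library are available. Lean on these libraries where they do the work, as an engineer would, in place of code of your own. Each camera call takes 0.05 s, during which the arm holds its last target. There are 200 camera calls.

## Task

Set out the machine foot on the notched steel foot plate, ready to be tacked, taking left, right and behind as seen by someone who looks across the plate from its notched long edge: stand the square tube in the middle of the plate and square to it, the gusset upright on the plate to the left of the tube with its tall edge turned to the tube, the brace lug upright to the right of the tube, and the round boss upright behind the tube, halfway to the plain long edge; lay the head plate on top of the tube, centred and square with it. Gusset and lug stand in line with each other across the tube's middle, along the plate's length, close to the tube's sides (touching, or a gap of a few millimetres). Leave the pipe offcut, the nut and the chisel where they are.

Things in the scene. Friction and masses are not known exactly. Their poses are not given: they have to be found in the camera images.
- foot_plate: Target: dark steel plate flat on the bench, fixed, 160 (x) x 240 (y) x 12 mm, an 18 mm hole near each corner, a 40 mm wide, 30 mm deep notch in the middle of one long edge; lies turned any way. Origin: centre of the 160 x 240 outline, underside. x points from the notched to the plain long edge ('behind'), y to the left of someone looking along x, z up.
- square_tube: Stub of square steel tube, upright, open ended, 50 x 50 mm, 4 mm wall, 60 mm tall, about 0.34 kg; starts on a plywood board, top 12 mm above the bench. Origin: centre of its lower end; x, y square to its flat sides, z up. A quarter turn makes no difference.
- gusset: Steel gusset standing on its long edge, 12 mm thick (y), about 0.19 kg; starts on a plywood board, top 12 mm above the bench. Foot 60 mm long in x. Tall upright edge at x = -30, 50 mm high; flat top to x = -10, then a straight slope down to a 12 mm high toe at x = +30. Origin: centre of the 60 x 12 underside, z up. Grip across the thickness near x = -14.
- gusset_edge (a point): Point at the foot of the gusset's tall upright edge: underside, mid thickness, x = -30 mm in the gusset's frame; axes as the gusset's.
- brace_lug: Steel lug standing on its straight edge, 12 mm thick (y), 50 mm long (x), 55 mm high with a half-round head and a 20 mm eye through it, centred 30 mm up, about 0.17 kg; starts on a plywood board, top 12 mm above the bench. Origin: centre of the 50 x 12 underside, z up. Same both ways round.
- earth_boss: Round steel boss, upright, 30 mm diameter, 40 mm tall, 16 mm blind bore in its top, about 0.17 kg; starts on a plywood board, top 12 mm above the bench. Origin: centre of its underside, z up.
- head_plate: Square steel head plate lying flat, 60 x 60 x 8 mm, 20 mm hole in the middle, about 0.2 kg; starts on a plywood board, top 12 mm above the bench. Origin: centre of its underside; x, y along its sides, z up. A quarter turn makes no difference.
- pipe_offcut: Bystander: round pipe offcut standing among the parts on the board, 48 mm diameter, 55 mm tall. Not part of the job. Origin: centre of its underside.
- hex_nut: Bystander: large hexagon nut lying on the bench beyond the work, 36 mm across flats, 19 mm tall. Origin: centre of its underside.
- cold_chisel: Bystander: steel cold chisel lying on the bench between board and plate, 150 mm long (x), 16 mm thick. Origin: on its underside, at mid length.
Things that resemble listed ones, but are neither listed nor needed, are in the scene too. What is shaped like the head_plate but purple is not meant.

How it is judged (in metres and radians):
At the end, for the whole second after the job is handed in: In the plate's frame: tube <12 mm off centre; tall gusset edge <40 mm and lug <65 mm from the tube's centre, both within 14 mm of the middle line; boss at x 52.5, y 0 (15 mm); head plate on the tube (10 mm). All square within 0.16 rad, upright within 0.08 rad, seated within 3 mm, still (horizontal distance between square_tube and foot_plate below 0.012 m and (angle between the x axis of square_tube and the x axis of foot_plate, either way round below 0.16 rad or angle between the x axis of square_tube and the x axis of foot_plate, either way round above 1.411 rad) and horizontal distance between gusset_edge and square_tube below 0.04 m and x of gusset_edge in the frame of foot_plate between -0.014 and 0.014 m and y of gusset in the frame of foot_plate above 0.04 m and angle between the x axis of each of gusset, brace_lug and the y axis of foot_plate, either way round below 0.17 rad and horizontal distance between brace_lug and square_tube below 0.065 m and x of brace_lug in the frame of foot_plate between -0.014 and 0.014 m and y of brace_lug in the frame of foot_plate below -0.035 m and x of earth_boss in the frame of foot_plate between 0.0375 and 0.0675 m and y of earth_boss in the frame of foot_plate between -0.015 and 0.015 m and z of square_tube in the frame of foot_plate between 0.009 and 0.015 m and z of gusset in the frame of foot_plate between 0.009 and 0.015 m and z of brace_lug in the frame of foot_plate between 0.009 and 0.015 m and z of earth_boss in the frame of foot_plate between 0.009 and 0.015 m and horizontal distance between head_plate and square_tube below 0.01 m and (angle between the x axis of head_plate and the x axis of square_tube, either way round below 0.16 rad or angle between the x axis of head_plate and the x axis of square_tube, either way round above 1.411 rad) and z of head_plate in the frame of foot_plate between 0.068 and 0.076 m and angle between each of square_tube, gusset, brace_lug, earth_boss, head_plate's own z axis and vertical below 0.08 rad and linear speed of each of square_tube, gusset, brace_lug, earth_boss, head_plate below 0.01 m/s and angular speed of each of square_tube, gusset, brace_lug, earth_boss, head_plate below 0.1 rad/s); the robot touches nothing.
It fails at once if the round pipe offcut is pushed more than 20 mm from where it was (distance of pipe_offcut from where it was at the start of the episode above 0.02 m).
It fails at once if the hexagon nut is pushed more than 20 mm from where it was (distance of hex_nut from where it was at the start of the episode above 0.02 m).
It fails at once if the cold chisel is pushed more than 20 mm from where it was (distance of cold_chisel from where it was at the start of the episode above 0.02 m).
It also fails if it takes over 136 s, if anything falls off the work surface, if the arm or the gripper's body presses on something with over 40 N, if the wrist force passes 120 N, or if a joint passes its speed limit or range.

## Working session

There is one attempt and no reset: what is moved stays moved. The work goes in short steps, Python scripts to look and compute and a tool call to move; the robot and the scene stay as the last step left them, time stands still between calls to the robot, and variables do not carry over. Pictures are saved under pics/ and viewed, at most 14 in all, crops included, and the job is handed in when it is done.

Besides the shell and the picture viewer there is one more tool, called after "Request:" in YAML: its name, and indented under it one key for each argument. carry_out: Moves the arm, as the interface text tells. Its arguments: {"type":"object","properties":{"increments":{"type":"array","items":{"type":"array","items":{"type":"number"}}},"squeeze":{"type":"number"}},"required":["increments"]}

```bash
mkdir -p pics; ls; cat > h.py <<'E'
from plant import *
import numpy as np, cv2
def cal(n):
    c=get_calibration(n); return c,np.array(c["mtx"]),np.array(c["dist_coeffs"]),np.array(c["xyz"]),np.array(c["rotation"])
def cloud(n,d):
    c,K,D,t,R=cal(n)
    h,w=d.shape; v,u=np.mgrid[:h,:w]
    p=cv2.undistortPoints(np.stack([u,v],-1).reshape(-1,1,2).astype(float),K,D).reshape(h,w,2)
    P=np.stack([p[...,0]*d,-p[...,1]*d,-d],-1)
    return P@R.T+t
E
python3 - <<'E'
from h import *
for n in("side","top"):
    c=get_calibration(n); print(n,c)
    im,d=read_camera(n); cv2.imwrite(f"pics/{n}0.png",im); np.save(f"{n}0.npy",d)
    for k in["foot_plate","square_tube","gusset","brace_lug","earth_boss","head_plate","pipe_offcut","hex_nut","cold_chisel"]:
        W=cloud(n,d)
        for r in recognise(n,k):
            a=[int(x) for x in r["at"]]; print(k,a,round(r["conf"],2),W[a[0],a[1]].round(3))
print(state())
E
```

```text
pics
side {'mtx': array([[450.64692765,   0.        , 325.04613483],
       [  0.        , 450.64692765, 204.41221951],
       [  0.        ,   0.        ,   1.        ]]), 'dist_coeffs': array([-0.05214905,  0.        ,  0.        ,  0.        ,  0.        ]), 'xyz': array([0.4478956 , 0.69182505, 0.94027345]), 'rotation': array([  40.52998441,    0.73992895, -176.84474544])}Traceback (most recent call last):
  File "<stdin>", line 6, in <module>
  File "h.py", line 10, in cloud
    return P@R.T+t
           ~~~~~^~
ValueError: operands could not be broadcast together with shapes (400,640) (3,)
```

```bash
sed -i 's/np.array(c\["rotation"\])$/Rot.from_euler("xyz",c["rotation"],degrees=True).as_matrix()/; 2a from scipy.spatial.transform import Rotation as Rot' h.py
python3 - <<'E'
from h import *
for n in("side","top"):
    c=get_calibration(n); print(n,c["xyz"],c["rotation"])
    im,d=read_camera(n); cv2.imwrite(f"pics/{n}0.png",im); np.save(f"{n}0.npy",d); W=cloud(n,d)
    for k in["foot_plate","square_tube","gusset","brace_lug","earth_boss","head_plate","pipe_offcut","hex_nut","cold_chisel"]:
        for r in recognise(n,k):
            a=[int(x) for x in r["at"]]; print(k,a,round(r["conf"],2),W[a[0],a[1]].round(3))
print(state())
E
```

```text
side [0.4478956  0.69182505 0.94027345] [  40.52998441    0.73992895 -176.84474544]
foot_plate [149, 347] 0.64 [ 0.449 -0.327  0.009]
foot_plate [308, 310] 0.59 [0.521 0.21  0.011]
square_tube [139, 304] 0.73 [ 0.574 -0.292  0.075]
gusset [171, 303] 0.56 [ 0.57  -0.19   0.047]
brace_lug [203, 341] 0.7 [ 0.46  -0.079  0.044]
earth_boss [204, 339] 0.53 [ 0.466 -0.106  0.009]
head_plate [163, 400] 0.69 [ 0.291 -0.275  0.006]
head_plate [172, 307] 0.61 [ 0.559 -0.19   0.043]
pipe_offcut [201, 295] 0.96 [ 0.585 -0.1    0.022]
pipe_offcut [173, 310] 0.25 [ 0.551 -0.192  0.038]
hex_nut [233, 242] 0.48 [0.713 0.005 0.01 ]
cold_chisel [239, 326] 0.78 [0.495 0.017 0.015]
top [ 0.35830196 -0.06697067  1.27980955] [  5.79520954  -0.39964504 -89.73988309]
foot_plate [189, 212] 0.56 [0.511 0.213 0.012]
square_tube [164, 414] 0.63 [ 0.583 -0.336  0.012]
brace_lug [215, 407] 0.5 [ 0.44  -0.304  0.067]
earth_boss [215, 326] 0.66 [ 0.44  -0.095  0.051]
head_plate [215, 368] 0.75 [ 0.443 -0.209  0.013]
head_plate [272, 397] 0.72 [ 0.29  -0.288  0.   ]
head_plate [180, 455] 0.55 [ 0.54  -0.447  0.008]
pipe_offcut [156, 319] 0.56 [ 0.593 -0.076  0.064]
cold_chisel [196, 284] 0.86 [0.493 0.018 0.014]
cold_chisel [188, 214] 0.39 [0.514 0.207 0.012]
{'clock': 1.05, 'joint_positions': array([-7.70406011e+01,  2.00910122e+01,  9.46411296e+01, -3.36322537e-03,
        6.52652111e+01, -4.84496255e+00]), 'joint_velocities': array([-0.03050491,  0.02892232, -0.03812953, -0.01688868,  0.08944914,
        0.04953166]), 'tau': array([-1.13962931e-03, -5.06036997e+01, -2.91640878e+01, -1.36056105e-04,
        8.10795409e-04,  1.14783242e-05]), 'tcp_pos': array([ 0.16820112, -0.52363664,  0.23131485]), 'orientation': array([1.79997620e+02, 3.26737583e-03, 1.78057686e+01]), 'contact_force': array([-0.01005977,  0.21274397, -0.3667763 ]), 'ft_torque': array([-0.01807027, -0.02116768, -0.00375639]), 'grip_force': 0.0, 'width': 0.08495877654941134}
```

View pics/top0.png

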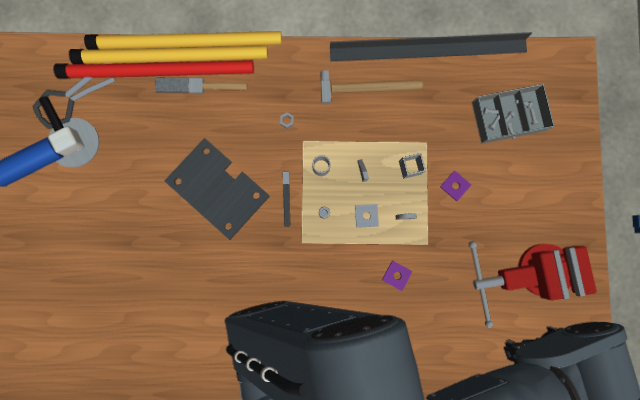

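View pics/side0.png

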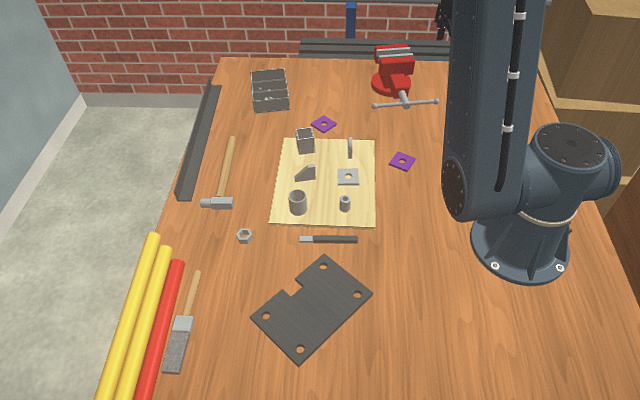

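```bash
cat >> h.py <<'E'
def ray(n,uv,z):
    c,K,D,t,R=cal(n)
    p=cv2.undistortPoints(np.array(uv,float).reshape(-1,1,2),K,D).reshape(-1,2)
    r=np.c_[p[:,0],-p[:,1],-np.ones(len(p))]@R.T
    return t+r*((z-t[2])/r[:,2])[:,None]
E
python3 - <<'E'
from h import *
im=cv2.imread("pics/top0.png"); d=np.load("top0.npy"); W=cloud("top",d); z=W[...,2]
b=z[145:240,305:425]; print("board z",np.median(b),"bench",np.median(z[150:240,130:160]),"noise",b[60:90,60:70].std())
s=np.load("side0.npy"); Ws=cloud("side",s)
print("side bench",np.median(Ws[340:380,500:560,2]), "side board", np.median(Ws[215:222,300:360,2]))
m=((z>0.023)&(z<.1)).astype(np.uint8); m[:, :300]=0;m[:,430:]=0;m[:140]=0;m[245:]=0
n,l,st,ce=cv2.connectedComponentsWithStats(m)
for i in range(1,n):
    if st[i,4]<15: continue
    P=W[l==i]; zt=np.percentile(P[:,2],90); T=P[P[:,2]>zt-.012]
    print(ce[i].round(),st[i,4],"ztop",zt.round(3),"c",P.mean(0).round(3),[np.round(x,3) for x in cv2.minAreaRect((T[:,:2]*1000).astype(np.float32))])
g=im.astype(int); 
dark=(g.max(-1)<85).astype(np.uint8); dark[:,275:]=0;dark[:135]=0;dark[245:]=0; dark[:,:160]=0
n,l,st,ce=cv2.connectedComponentsWithStats(dark); i=1+st[1:,4].argmax(); print(st[i],ce[i])
v,u=np.where(l==i); Q=ray("top",np.c_[u,v],.012)[:,:2]; r=cv2.minAreaRect((Q*1000).astype(np.float32)); print(r, Q.mean(0))
cv2.imwrite("pics/c0.png",np.vstack([cv2.resize(im[140:248,300:432],None,fx=5,fy=5,interpolation=cv2.INTER_CUBIC)]))
for k,zz in(("nut",.0),):pass
E
```

```text
board z 0.012332410264535909 bench -0.0003623167295003782 noise 0.07295400726401852
side bench -0.0005401827176815255 side board 0.01154245709074514
[412. 165.] 315 ztop 0.073 c [ 0.573 -0.322  0.056] [array([ 572.586, -322.289]), array([50.45 , 51.316]), np.float64(14.053)]
[321. 165.] 158 ztop 0.068 c [ 0.572 -0.082  0.054] [array([571.78 , -82.761]), array([46.945, 44.587]), np.float64(0.322)]
[363. 170.] 128 ztop 0.063 c [ 0.559 -0.193  0.047] [array([ 550.341, -196.277]), array([32.806, 12.365]), np.float64(13.057)]
[324. 212.] 103 ztop 0.055 c [ 0.447 -0.09   0.045] [array([447.345, -89.94 ]), array([26.617, 26.269]), np.float64(0.248)]
[407. 216.] 102 ztop 0.066 c [ 0.438 -0.305  0.058] [array([ 438.533, -307.303]), array([11.941, 43.636]), np.float64(4.511)]
[ 165  139  104  101 4851] [216.26468769 188.94186766]
((513.8115234375, 199.9880828857422), (240.06300354003906, 158.15512084960938), 48.700927734375) [0.51159401 0.20115126]
```

View pics/c0.png

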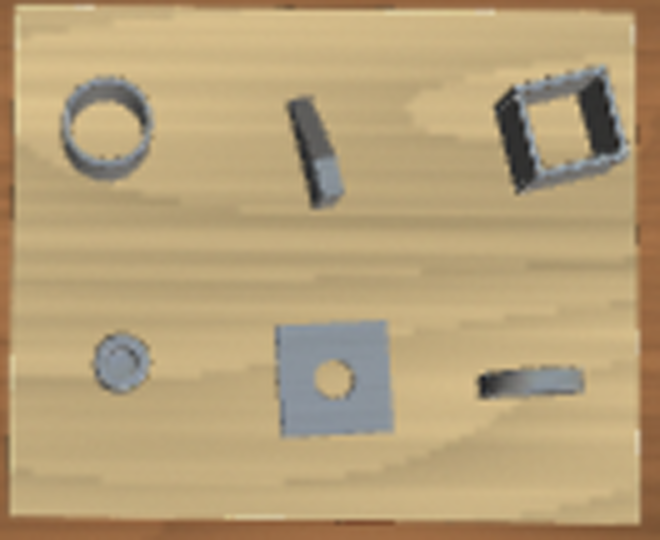

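```bash
cat >> h.py <<'E'
def go(x,y,z,yaw):
    s=state(); p=np.array(s["tcp_pos"]); w=s["orientation"][2]
    t=-((yaw-w+180)%360-180); a=np.radians(yaw); d=(np.array([x,y,z])-p)*1000
    print("clock",round(s["clock"],2),"tcp",p.round(4),"yaw",round(w,2),"j6",round(s["joint_positions"][5],1),"turn",np.radians(t).round(3),"shift",np.round([d[0]*np.cos(a)+d[1]*np.sin(a),d[0]*np.sin(a)-d[1]*np.cos(a),-d[2]],1))
E
python3 - <<'E'
from h import *
im=cv2.imread("pics/top0.png").astype(int)
s=im[203:230,350:385]; m=((s[...,0]>s[...,2]-5)).astype(np.uint8)
v,u=np.where(m); Q=ray("top",np.c_[u+350,v+203],.020)[:,:2]*1000; print(len(v),cv2.minAreaRect(Q.astype(np.float32)),Q.mean(0))
go(.5727,-.3222,.15,14)
E
```

```text
423 ((441.59478759765625, -204.20204162597656), (58.706024169921875, 58.49486541748047), 3.3651580810546875) [ 441.6487334  -204.01637292]
clock 1.05 tcp [ 0.1682 -0.5236  0.2313] yaw 17.81 j6 -4.8 turn 0.066 shift [441.2 -97.6  81.3]
```

Request:
carry_out:
  increments:
    - [0,0,0,0.066,0]
    - [49,-10.8,5,0,0]
    - [49,-10.8,5,0,0]
    - [49,-10.8,5,0,0]
    - [49,-10.8,5,0,0]
    - [49,-10.8,10,0,0]
    - [49,-10.8,10,0,0]
    - [49,-10.8,10,0,0]
    - [49,-10.8,15,0,0]
    - [49,-11.2,16,0,0]
  squeeze: 60

```text
clock: 2.3
tcp_pos: [0.5739, -0.3212, 0.1499]
orientation: [180.0, -0.0, 14.0]
contact_force: [-0.2, -0.6, -0.1]
width: 0.0856
grip_force: 0.0
```

```bash
python3 - <<'E'
from h import *
go(.5727,-.3222,.03,14)
E
```

```text
clock 2.3 tcp [ 0.5739 -0.3212  0.1499] yaw 14.03 j6 42.7 turn 0.0 shift [ -1.4   0.6 119.9]
```

Request:
carry_out:
  increments:
    - [-1,0.6,30,0,0]
    - [0,0,40,0,0]
    - [0,0,30,0,0]
    - [0,0,20,0,0]
    - [0,0,0,0,0]
    - [0,0,0,0,1]
    - [0,0,0,0,1]
    - [0,0,0,0,1]
    - [0,0,0,0,1]
    - [0,0,0,0,1]

```text
clock: 3.55
tcp_pos: [0.5723, -0.3234, 0.0317]
orientation: [179.9, -0.1, 14.0]
contact_force: [-0.8, -0.9, 6.6]
width: 0.0493
grip_force: 62.8
```

Request:
carry_out:
  increments:
    - [0,0,-30,0,1]
    - [0,0,-50,0,1]
    - [0,0,-50,0,1]
    - [0,0,0,-0.15,1]
    - [0,0,0,-0.15,1]
    - [0,0,0,-0.15,1]
    - [0,0,0,-0.156,1]
    - [0,0,0,0,1]
    - [0,0,0,0,1]
    - [0,0,0,0,1]

```text
clock: 4.8
tcp_pos: [0.5715, -0.3228, 0.1603]
orientation: [-180.0, 0.0, 48.6]
contact_force: [1.0, -0.4, -3.8]
width: 0.0495
grip_force: 63.6
```

```bash
python3 - <<'E'
from h import *
go(.5135,.2,.16,48.7)
E
```

```text
clock 4.8 tcp [ 0.5715 -0.3228  0.1603] yaw 48.64 j6 7.8 turn -0.001 shift [ 3.545e+02 -3.887e+02  3.000e-01]
```

Request:
carry_out:
  increments:
    - [35.5,-38.9,0,0,1]
    - [35.5,-38.9,0,0,1]
    - [35.5,-38.9,0,0,1]
    - [35.5,-38.9,0,0,1]
    - [35.5,-38.9,0,0,1]
    - [35.5,-38.9,0,0,1]
    - [35.5,-38.9,0,0,1]
    - [35.5,-38.9,0,0,1]
    - [35.5,-38.9,0,0,1]
    - [35,-38.6,0,0,1]

```text
clock: 6.05
tcp_pos: [0.5128, 0.2017, 0.1606]
orientation: [180.0, -0.0, 48.7]
contact_force: [0.5, -0.1, -3.1]
width: 0.0493
grip_force: 64.0
```

Request:
carry_out:
  increments:
    - [0,0,40,0,1]
    - [0,0,40,0,1]
    - [0,0,20,0,1]
    - [0,0,15,0,1]
    - [0,0,5,0,1]
    - [0,0,0,0,1]
    - [0,0,0,0,1]
    - [0,0,0,0,1]
    - [0,0,0,0,1]
    - [0,0,0,0,1]

```text
clock: 7.3
tcp_pos: [0.5132, 0.1999, 0.0404]
orientation: [180.0, -0.0, 48.7]
contact_force: [0.6, 0.6, -3.2]
width: 0.0494
grip_force: 63.9
```

```bash
python3 - <<'E'
from h import *
go(.5135,.2,.032,48.7)
im,d=read_camera("top"); cv2.imwrite("pics/p1.png",cv2.resize(im[120:260,140:300],None,fx=4,fy=4))
E
```

```text
clock 7.3 tcp [0.5132 0.1999 0.0404] yaw 48.74 j6 57.7 turn 0.001 shift [0.3 0.2 8.4]
```

View pics/p1.png

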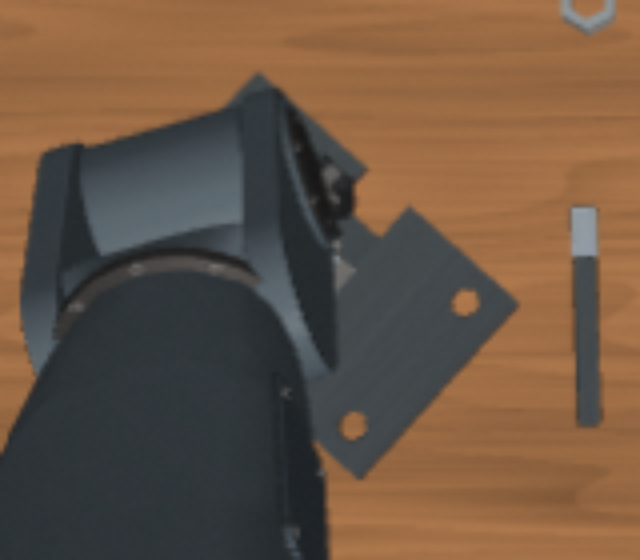

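The arm hides the tube (about 300,250 in the crop). The pose is right, so I lower, release and lift.

Request:
carry_out:
  increments:
    - [0,0,4,0,1]
    - [0,0,3,0,1]
    - [0,0,1.5,0,1]
    - [0,0,0,0,1]
    - [0,0,0,0,1]
    - [0,0,0,0,0.6]
    - [0,0,0,0,0.3]
    - [0,0,0,0,0]
    - [0,0,0,0,0]
    - [0,0,0,0,0]

```text
clock: 8.6
tcp_pos: [0.5132, 0.2, 0.0318]
orientation: [180.0, -0.0, 48.7]
contact_force: [-0.1, 0.4, -0.5]
width: 0.0851
grip_force: 0.0
```

Request:
carry_out:
  increments:
    - [0,0,-30,0,0]
    - [0,0,-50,0,0]
    - [0,0,-50,0,0]
    - [0,0,0,-0.18,0]
    - [0,0,0,-0.18,0]
    - [0,0,0,-0.18,0]
    - [0,0,0,-0.18,0]
    - [0,0,0,-0.18,0]
    - [0,0,0,-0.18,0]
    - [0,0,0,-0.18,0]

```text
clock: 9.85
tcp_pos: [0.5131, 0.1999, 0.1618]
orientation: [180.0, -0.0, 121.3]
contact_force: [-0.0, -0.4, 0.4]
width: 0.0856
grip_force: 0.0
```

```bash
python3 - <<'E'
from h import *
go(.5503,-.1963,.12,193)
E
```

```text
clock 9.85 tcp [0.5131 0.1999 0.1618] yaw 121.28 j6 -14.8 turn -1.252 shift [  52.8 -394.5   41.8]
```

Request:
carry_out:
  increments:
    - [0,0,0,-0.179,0]
    - [0,0,0,-0.179,0]
    - [0,0,0,-0.179,0]
    - [0,0,0,-0.179,0]
    - [0,0,0,-0.179,0]
    - [0,0,0,-0.179,0]
    - [0,0,0,-0.178,0]
    - [6,-44,0,0,0]
    - [6,-44,0,0,0]
    - [6,-44,0,0,0]

```text
clock: 11.1
tcp_pos: [0.5245, 0.0659, 0.1619]
orientation: [-180.0, 0.0, -167.3]
contact_force: [-0.4, -0.1, 0.4]
width: 0.0853
grip_force: 0.0
```

Request:
carry_out:
  increments:
    - [6,-44,0,0,0]
    - [6,-44,0,0,0]
    - [6,-44,5,0,0]
    - [6,-44,10,0,0]
    - [6,-44,15,0,0]
    - [5,-42,12,0,0]
    - [0,0,0,0,0]
    - [0,0,0,0,0]
    - [0,0,0,0,0]
    - [0,0,0,0,0]

```text
clock: 12.35
tcp_pos: [0.548, -0.1953, 0.1201]
orientation: [-180.0, 0.0, -167.3]
contact_force: [0.1, 0.8, -0.0]
width: 0.0849
grip_force: 0.0
```

```bash
python3 - <<'E'
from h import *
go(.5503,-.1963,.022,193)
im,d=read_camera("top"); cv2.imwrite("pics/p2.png",im)
W=cloud("top",d);z=W[...,2]
m=((z>.05)&(z<.08)).astype(np.uint8);m[:,:175]=0;m[:,265:]=0;m[:140]=0;m[240:]=0
v,u=np.where(m); print(len(v),cv2.minAreaRect((W[v,u,:2]*1000).astype(np.float32)),np.percentile(z[v,u],90))
E
```

```text
clock 12.35 tcp [ 0.548  -0.1953  0.1201] yaw -167.26 j6 -126.9 turn -0.005 shift [-2.  -1.4 98.1]
189 ((513.2797241210938, 199.92539978027344), (50.60768127441406, 49.85213851928711), 48.90202331542969) 0.07330208705043942
```

View pics/p2.png

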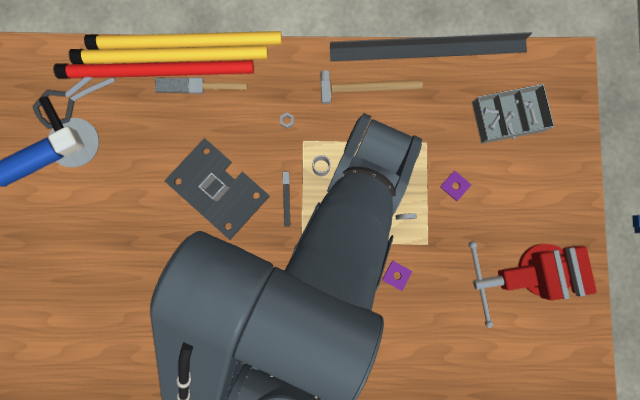

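The tube stands centred on the plate at pixel (213,187). Next is the gusset grasp.

Request:
carry_out:
  increments:
    - [-2,-1.4,30,-0.005,0]
    - [0,0,35,0,0]
    - [0,0,20,0,0]
    - [0,0,10,0,0]
    - [0,0,3,0,0.4]
    - [0,0,0,0,0.8]
    - [0,0,0,0,1]
    - [0,0,0,0,1]
    - [0,0,0,0,1]
    - [0,0,0,0,1]

```text
clock: 13.65
tcp_pos: [0.5504, -0.1972, 0.0224]
orientation: [-180.0, 0.0, -167.0]
contact_force: [-1.6, 0.2, 6.4]
width: 0.0116
grip_force: 59.0
```

Request:
carry_out:
  increments:
    - [0,0,0,0,1]
    - [0,0,0,0,1]
    - [0,0,-5,0,1]
    - [0,0,-20,0,1]
    - [0,0,-50,0,1]
    - [0,0,-50,0,1]
    - [0,0,0,0.18,1]
    - [0,0,0,0.18,1]
    - [0,0,0,0.18,1]
    - [0,0,0,0.18,1]

```text
clock: 14.9
tcp_pos: [0.5501, -0.197, 0.1481]
orientation: [180.0, 0.0, 151.4]
contact_force: [0.5, -0.3, -1.4]
width: 0.0111
grip_force: 58.5
```

Request:
carry_out:
  increments:
    - [0,0,0,0.179,1]
    - [0,0,0,0.179,1]
    - [0,0,0,0.179,1]
    - [0,0,0,0.179,1]
    - [0,0,0,0.179,1]
    - [0,0,0,0.179,1]
    - [0,0,0,0.179,1]
    - [0,0,0,0.179,1]
    - [0,0,0,0.179,1]
    - [0,0,0,0.179,1]

```text
clock: 16.15
tcp_pos: [0.5501, -0.197, 0.148]
orientation: [180.0, -0.0, 48.8]
contact_force: [0.2, 0.3, -2.0]
width: 0.0115
grip_force: 58.5
```

```bash
python3 - <<'E'
from h import *
go(.4824,.1648,.15,48.7)
E
```

```text
clock 16.15 tcp [ 0.5501 -0.197   0.148 ] yaw 48.81 j6 16.9 turn 0.002 shift [ 227.1 -289.7   -2. ]
```

Request:
carry_out:
  increments:
    - [28.4,-36.2,0,0,1]
    - [28.4,-36.2,0,0,1]
    - [28.4,-36.2,0,0,1]
    - [28.4,-36.2,0,0,1]
    - [28.4,-36.2,0,0,1]
    - [28.4,-36.2,0,0,1]
    - [28.4,-36.2,0,0,1]
    - [28.4,-36.2,0,0,1]
    - [0,0,0,0,1]
    - [0,0,0,0,1]

```text
clock: 17.4
tcp_pos: [0.4798, 0.164, 0.1475]
orientation: [180.0, -0.0, 49.2]
contact_force: [-0.5, -0.8, -1.6]
width: 0.0115
grip_force: 58.9
```

Request:
carry_out:
  increments:
    - [0,0,30,0,1]
    - [0,0,40,0,1]
    - [0,0,25,0,1]
    - [0,0,15,0,1]
    - [0,0,5,0,1]
    - [0,0,0,0,1]
    - [0,0,0,0,1]
    - [0,0,0,0,1]
    - [0,0,0,0,1]
    - [0,0,0,0,1]

```text
clock: 18.65
tcp_pos: [0.4797, 0.1643, 0.0319]
orientation: [180.0, -0.0, 49.1]
contact_force: [0.5, 0.3, -1.9]
width: 0.0115
grip_force: 58.9
```

```bash
python3 - <<'E'
from h import *
go(.4824,.1648,.0225,48.7)
E
```

```text
clock 18.65 tcp [0.4797 0.1643 0.0319] yaw 49.15 j6 54.5 turn 0.008 shift [2.1 1.7 9.4]
```

Request:
carry_out:
  increments:
    - [2.1,1.7,2,0.008,1]
    - [0,0,4,0,1]
    - [0,0,2.5,0,1]
    - [0,0,0.8,0,1]
    - [0,0,0,0,1]
    - [0,0,0,0,1]
    - [0,0,0,0,0.9]
    - [0,0,0,0,0.8]
    - [0,0,0,0,0.6]
    - [0,0,0,0,0.4]

```text
clock: 19.9
tcp_pos: [0.4824, 0.1648, 0.0226]
orientation: [180.0, -0.0, 48.7]
contact_force: [-0.3, 0.8, 0.6]
width: 0.0505
grip_force: 0.0
```

Request:
carry_out:
  increments:
    - [0,0,0,0,0.3]
    - [0,0,0,0,0.3]
    - [0,0,-20,0,0.3]
    - [0,0,-50,0,0]
    - [0,0,-50,0,0]
    - [0,0,0,-0.16,0]
    - [0,0,0,-0.16,0]
    - [0,0,0,-0.16,0]
    - [0,0,0,-0.16,0]
    - [0,0,0,-0.16,0]

```text
clock: 21.15
tcp_pos: [0.4823, 0.1647, 0.1425]
orientation: [-180.0, 0.0, 94.8]
contact_force: [-0.7, 1.0, 0.0]
width: 0.0855
grip_force: 0.0
```

```bash
python3 - <<'E'
from h import *
go(.4385,-.3073,.12,94.5)
E
```

```text
clock 21.15 tcp [0.4823 0.1647 0.1425] yaw 94.83 j6 8.8 turn 0.006 shift [-467.1  -80.7   22.5]
```

Request:
carry_out:
  increments:
    - [-46.7,-8,0,0.006,0]
    - [-46.7,-8,0,0,0]
    - [-46.7,-8,0,0,0]
    - [-46.7,-8,0,0,0]
    - [-46.7,-8,0,0,0]
    - [-46.7,-8,0,0,0]
    - [-46.7,-8,0,0,0]
    - [-46.7,-8,5,0,0]
    - [-46.7,-8,8,0,0]
    - [-46.7,-8,9,0,0]

```text
clock: 22.4
tcp_pos: [0.4366, -0.3085, 0.1204]
orientation: [180.0, 0.0, 94.2]
contact_force: [1.2, 0.3, 0.1]
width: 0.0854
grip_force: 0.0
```

```bash
python3 - <<'E'
from h import *
go(.4385,-.3073,.022,94.5)
im,d=read_camera("top")
W=cloud("top",d);z=W[...,2]
m=((z>.05)&(z<.08)).astype(np.uint8);m[:,:175]=0;m[:,265:]=0;m[:140]=0;m[240:]=0
n,l,st,_=cv2.connectedComponentsWithStats(m)
for i in range(1,n):
  if st[i,4]>10: print(st[i,4],cv2.minAreaRect((W[l==i][:,:2]*1000).astype(np.float32)),np.percentile(z[l==i],90))
cv2.imwrite("pics/p3.png",cv2.resize(im[135:245,160:275],None,fx=5,fy=5,interpolation=cv2.INTER_CUBIC))
E
```

```text
clock 22.4 tcp [ 0.4366 -0.3085  0.1204] yaw 94.18 j6 -44.4 turn -0.006 shift [ 1.   2.  98.4]
192 ((513.1097412109375, 199.739501953125), (50.387855529785156, 49.90968322753906), 48.74579620361328) 0.07397063259382389
64 ((480.1017761230469, 162.28912353515625), (37.28962326049805, 11.939373970031738), 49.530635833740234) 0.0633072341259732
```

View pics/p3.png

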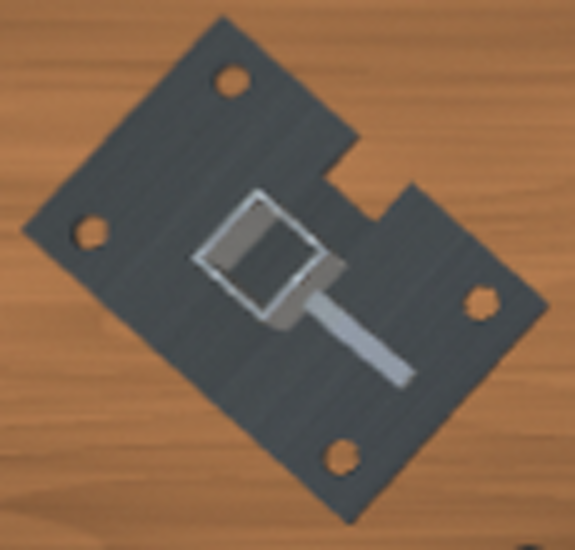

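The tube is centred at crop (260,255). The gusset stands beside it at (365,340), on the left as seen from the notch. Next is the lug.

Request:
carry_out:
  increments:
    - [1,2,30,-0.006,0]
    - [0,0,35,0,0]
    - [0,0,20,0,0]
    - [0,0,10,0,0]
    - [0,0,3,0,0.4]
    - [0,0,0,0,0.8]
    - [0,0,0,0,1]
    - [0,0,0,0,1]
    - [0,0,0,0,1]
    - [0,0,0,0,1]

```text
clock: 23.7
tcp_pos: [0.4391, -0.3059, 0.0231]
orientation: [180.0, 0.0, 94.5]
contact_force: [-0.6, 0.4, 5.6]
width: 0.0113
grip_force: 58.4
```

Request:
carry_out:
  increments:
    - [0,0,0,0,1]
    - [0,0,0,0,1]
    - [0,0,-5,0,1]
    - [0,0,-20,0,1]
    - [0,0,-55,0,1]
    - [0,0,-55,0,1]
    - [0,0,0,0.18,1]
    - [0,0,0,0.18,1]
    - [0,0,0,0.18,1]
    - [0,0,0,0.18,1]

```text
clock: 24.95
tcp_pos: [0.4386, -0.3056, 0.1576]
orientation: [-180.0, -0.0, 52.9]
contact_force: [-0.2, -0.4, -1.5]
width: 0.0109
grip_force: 58.4
```

```bash
python3 - <<'E'
from h import *
y=-.0535
go(.5133-.66*y,.1999-.7513*y,.155,48.7)
E
```

```text
clock 24.95 tcp [ 0.4386 -0.3056  0.1576] yaw 52.93 j6 -2.8 turn 0.074 shift [ 482.5 -277.5    2.6]
```

Request:
carry_out:
  increments:
    - [0,0,0,0.074,1]
    - [48.4,-27.8,0,0,1]
    - [48.4,-27.8,0,0,1]
    - [48.4,-27.8,0,0,1]
    - [48.4,-27.8,0,0,1]
    - [48.4,-27.8,0,0,1]
    - [48.4,-27.8,0,0,1]
    - [48.4,-27.8,0,0,1]
    - [48.4,-27.8,0,0,1]
    - [48.4,-27.8,0,0,1]

```text
clock: 26.2
tcp_pos: [0.5354, 0.1891, 0.1576]
orientation: [-180.0, 0.0, 49.0]
contact_force: [1.0, -0.7, -1.4]
width: 0.0112
grip_force: 58.6
```

Request:
carry_out:
  increments:
    - [48.4,-27.3,0,0,1]
    - [0,0,0,0,1]
    - [0,0,40,0,1]
    - [0,0,40,0,1]
    - [0,0,25,0,1]
    - [0,0,15,0,1]
    - [0,0,5,0,1]
    - [0,0,0,0,1]
    - [0,0,0,0,1]
    - [0,0,0,0,1]

```text
clock: 27.45
tcp_pos: [0.5469, 0.2418, 0.0332]
orientation: [180.0, -0.0, 49.0]
contact_force: [-0.6, -0.7, -1.5]
width: 0.0114
grip_force: 59.3
```

```bash
python3 - <<'E'
from h import *
y=-.055
go(.5133-.66*y,.1999-.7513*y,.0232,48.7)
E
```

```text
clock 27.45 tcp [0.5469 0.2418 0.0332] yaw 49.04 j6 60.4 turn 0.006 shift [ 1.4  2.4 10. ]
```

Request:
carry_out:
  increments:
    - [1.4,2.4,2,0.006,1]
    - [0,0,4,0,1]
    - [0,0,2.5,0,1]
    - [0,0,1.2,0,1]
    - [0,0,0,0,1]
    - [0,0,0,0,1]
    - [0,0,0,0,0.9]
    - [0,0,0,0,0.8]
    - [0,0,0,0,0.6]
    - [0,0,0,0,0.4]

```text
clock: 28.7
tcp_pos: [0.5494, 0.2412, 0.0227]
orientation: [180.0, -0.0, 48.7]
contact_force: [0.4, -0.4, -0.0]
width: 0.0505
grip_force: 0.0
```

Request:
carry_out:
  increments:
    - [0,0,0,0,0.3]
    - [0,0,0,0,0.3]
    - [0,0,-20,0,0.3]
    - [0,0,-50,0,0]
    - [0,0,-50,0,0]
    - [0,0,0,-0.18,0]
    - [0,0,0,-0.18,0]
    - [0,0,0,-0.18,0]
    - [0,0,0,-0.18,0]
    - [0,0,0,-0.18,0]

```text
clock: 29.95
tcp_pos: [0.5495, 0.2412, 0.1443]
orientation: [179.9, -0.0, 100.6]
contact_force: [-0.9, 0.2, 0.1]
width: 0.0853
grip_force: 0.0
```

```bash
python3 - <<'E'
from h import *
go(.4473,-.0899,.12,100)
E
```

```text
clock 29.95 tcp [0.5495 0.2412 0.1443] yaw 100.6 j6 8.7 turn 0.01 shift [-308.3 -158.2   24.3]
```

Request:
carry_out:
  increments:
    - [-44,-22.6,0,0.01,0]
    - [-44,-22.6,0,0,0]
    - [-44,-22.6,0,0,0]
    - [-44,-22.6,0,0,0]
    - [-44,-22.6,5,0,0]
    - [-44,-22.6,10,0,0]
    - [-44,-22.6,9,0,0]
    - [0,0,0,0,0]
    - [0,0,0,0,0]
    - [0,0,0,0,0]

```text
clock: 31.2
tcp_pos: [0.4462, -0.0884, 0.1194]
orientation: [179.9, 0.0, 99.8]
contact_force: [-0.2, 0.1, 0.9]
width: 0.0857
grip_force: 0.0
```

```bash
python3 - <<'E'
from h import *
go(.4473,-.0899,.022,100)
im,d=read_camera("top")
W=cloud("top",d);z=W[...,2]
m=((z>.05)&(z<.08)).astype(np.uint8);m[:,:175]=0;m[:,265:]=0;m[:140]=0;m[240:]=0
n,l,st,_=cv2.connectedComponentsWithStats(m)
for i in range(1,n):
  if st[i,4]>10: print(st[i,4],cv2.minAreaRect((W[l==i][:,:2]*1000).astype(np.float32)),np.percentile(z[l==i],90))
E
```

```text
clock 31.2 tcp [ 0.4462 -0.0884  0.1194] yaw 99.76 j6 -26.8 turn -0.004 shift [-1.7  0.9 97.4]
333 ((515.843994140625, 203.03794860839844), (138.3800048828125, 49.783626556396484), 48.559879302978516) 0.0723791000211221
```

Request:
carry_out:
  increments:
    - [-1.7,0.9,30,-0.004,0]
    - [0,0,35,0,0]
    - [0,0,20,0,0]
    - [0,0,10,0,0]
    - [0,0,2,0,0.4]
    - [0,0,0,0,0.8]
    - [0,0,0,0,1]
    - [0,0,0,0,1]
    - [0,0,0,0,1]
    - [0,0,0,0,1]

```text
clock: 32.5
tcp_pos: [0.4473, -0.0909, 0.0228]
orientation: [179.9, 0.0, 99.9]
contact_force: [-1.3, 1.4, 9.7]
width: 0.0263
grip_force: 58.6
```

Request:
carry_out:
  increments:
    - [0,0,0,0,1]
    - [0,0,-5,0,1]
    - [0,0,-20,0,1]
    - [0,0,-55,0,1]
    - [0,0,-55,0,1]
    - [0,0,0,-0.17,1]
    - [0,0,0,-0.17,1]
    - [0,0,0,-0.17,1]
    - [0,0,0,-0.17,1]
    - [0,0,0,0,1]

```text
clock: 33.75
tcp_pos: [0.4467, -0.0907, 0.157]
orientation: [180.0, 0.0, 138.8]
contact_force: [-0.7, 0.1, -1.0]
width: 0.0264
grip_force: 59.7
```

```bash
python3 - <<'E'
from h import *
x=.0535
go(.5133-.7513*x,.1999+.66*x,.155,138.7)
E
```

```text
clock 33.75 tcp [ 0.4467 -0.0907  0.157 ] yaw 138.81 j6 -66.1 turn 0.002 shift [195.3 262.3   2. ]
```

```bash
python3 - <<'E'
from h import *
im,d=read_camera("side")
c,K,D,t,R=cal("side")
p=(np.array(state()["tcp_pos"])-t)@R; uv=K@np.array([p[0],-p[1],-p[2]]); u,v=(uv[:2]/uv[2]).astype(int); print(u,v)
v=max(v,60);cv2.imwrite("pics/p4.png",cv2.resize(im[v-60:v+60,u-70:u+70],None,fx=5,fy=5,interpolation=cv2.INTER_CUBIC))
E
```

```text
347 169
```

View pics/p4.png

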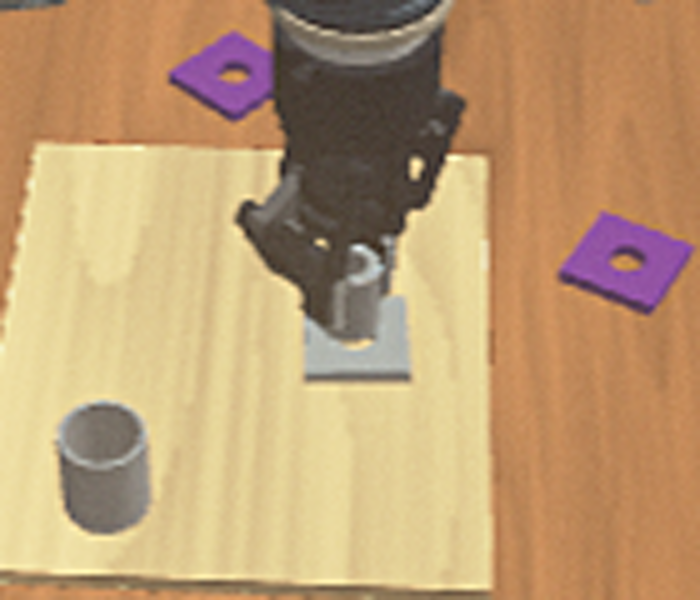

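The boss hangs upright between the fingers at crop (360,290), so I carry on.

Request:
carry_out:
  increments:
    - [24.4,32.8,0,0,1]
    - [24.4,32.8,0,0,1]
    - [24.4,32.8,0,0,1]
    - [24.4,32.8,0,0,1]
    - [24.4,32.8,0,0,1]
    - [24.4,32.8,0,0,1]
    - [24.4,32.8,0,0,1]
    - [24.4,32.8,0,0,1]
    - [0,0,0,0,1]
    - [0,0,0,0,1]

```text
clock: 35.05
tcp_pos: [0.4721, 0.2349, 0.1566]
orientation: [-180.0, -0.0, 138.8]
contact_force: [-0.3, 0.3, -1.2]
width: 0.0266
grip_force: 59.8
```

```bash
python3 - <<'E'
from h import *
x=.0535
go(.5133-.7513*x,.1999+.66*x,.034,138.7)
im,d=read_camera("side")
c,K,D,t,R=cal("side")
p=(np.array(state()["tcp_pos"])-t)@R; uv=K@np.array([p[0],-p[1],-p[2]]); u,v=(uv[:2]/uv[2]).astype(int); print(u,v)
v=min(v,330);cv2.imwrite("pics/p5.png",cv2.resize(im[v-70:v+70,u-80:u+80],None,fx=4,fy=4,interpolation=cv2.INTER_CUBIC))
E
```

```text
clock 35.05 tcp [0.4721 0.2349 0.1566] yaw 138.77 j6 -27.4 turn 0.001 shift [ -0.6   0.9 122.6]
330 285
```

View pics/p5.png

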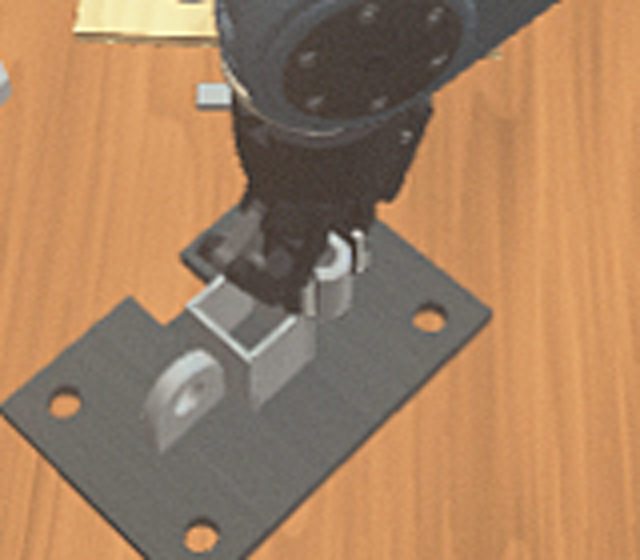

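```bash
python3 - <<'E'
from h import *
p=ray("side",[[333,278.5]],.186)[0]; q=p[:2]-[.4721,.2349]; a=np.radians(138.7)
print(p, "toolx",q@[np.cos(a),np.sin(a)]*1000,"tooly",q@[np.sin(a),-np.cos(a)]*1000)
E
```

```text
[0.46739068 0.23583079 0.186     ] toolx 4.1522634201543545 tooly -2.4088916120733064
```

Request:
carry_out:
  increments:
    - [-2.5,0.9,30,0,1]
    - [0,0,40,0,1]
    - [0,0,30,0,1]
    - [0,0,20,0,1]
    - [0,0,8,0,1]
    - [0,0,4,0,1]
    - [0,0,1.5,0,1]
    - [0,0,0,0,1]
    - [0,0,0,0,1]
    - [0,0,0,0,1]

```text
clock: 36.35
tcp_pos: [0.4749, 0.2344, 0.0235]
orientation: [180.0, 0.0, 138.9]
contact_force: [-0.5, 0.2, -1.9]
width: 0.0267
grip_force: 59.8
```

Request:
carry_out:
  increments:
    - [0,0,0,0,0.75]
    - [0,0,0,0,0.6]
    - [0,0,0,0,0.4]
    - [0,0,0,0,0.25]
    - [0,0,0,0,0.25]
    - [0,0,-20,0,0.25]
    - [0,0,-50,0,0]
    - [0,0,-50,0,0]
    - [0,0,0,0.17,0]
    - [0,0,0,0.17,0]

```text
clock: 37.6
tcp_pos: [0.475, 0.2344, 0.144]
orientation: [179.9, 0.0, 119.1]
contact_force: [0.2, -0.0, -0.6]
width: 0.085
grip_force: 0.0
```

```bash
python3 - <<'E'
from h import *
go(.4416,-.2041,.12,93.4)
E
```

```text
clock 37.6 tcp [0.475  0.2344 0.144 ] yaw 119.08 j6 -7.8 turn 0.448 shift [-435.8  -59.4   24. ]
```

Request:
carry_out:
  increments:
    - [0,0,0,0.15,0]
    - [0,0,0,0.15,0]
    - [0,0,0,0.148,0]
    - [-50,-6.8,0,0,0]
    - [-50,-6.8,0,0,0]
    - [-50,-6.8,0,0,0]
    - [-50,-6.8,0,0,0]
    - [-50,-6.8,0,0,0]
    - [-50,-6.8,0,0,0]
    - [-50,-6.8,0,0,0]

```text
clock: 38.85
tcp_pos: [0.4498, -0.1197, 0.1434]
orientation: [180.0, 0.0, 93.7]
contact_force: [1.0, 0.8, -0.6]
width: 0.0853
grip_force: 0.0
```

Request:
carry_out:
  increments:
    - [-50,-6.8,5,0,0]
    - [-36,-5,19,0,0]
    - [0,0,0,0,0]
    - [0,0,0,0,0]
    - [0,0,20,0,0]
    - [0,0,20,0,0]
    - [0,0,10,0,0]
    - [0,0,0,0,0]
    - [0,0,0,0,0]
    - [0,0,0,0,0]

```text
clock: 40.1
tcp_pos: [0.4442, -0.2047, 0.0699]
orientation: [179.9, 0.0, 93.7]
contact_force: [-0.2, 0.5, 0.9]
width: 0.0854
grip_force: 0.0
```

```bash
python3 - <<'E'
from h import *
go(.4416,-.2041,.010,93.4)
im,d=read_camera("top"); im2,d2=read_camera("side")
W=cloud("top",d);z=W[...,2]; C=np.array([.5133,.1999]); xh=np.array([-.7513,.66]); yh=np.array([-.66,-.7513])
P=W[140:240,165:270].reshape(-1,3); q=P[:,:2]-C; X=q@xh*1000; Y=q@yh*1000; Z=P[:,2]
for n,s in(("boss",(X>30)&(X<75)&(abs(Y)<25)&(Z>.042)&(Z<.08)),("lug",(Y<-26)&(abs(X)<30)&(Z>.03)&(Z<.09)),("lugtop",(Y<-26)&(abs(X)<30)&(Z>.055)&(Z<.09)),("gus",(Y>27)&(abs(X)<30)&(Z>.03)&(Z<.09))):
    r=cv2.minAreaRect(np.c_[X[s],Y[s]].astype(np.float32)); print(n,s.sum(),np.round(r[0],1),np.round(r[1],1),round(r[2],1),np.percentile(Z[s],90).round(3),"X",X[s].min().round(1),X[s].max().round(1),"Y",Y[s].min().round(1),Y[s].max().round(1))
cv2.imwrite("pics/p6.png",np.hstack([cv2.resize(im[135:245,160:275],(400,383)),cv2.resize(im2[240:370,240:380],(400,383))]))
E
```

```text
clock 40.1 tcp [ 0.4442 -0.2047  0.0699] yaw 93.73 j6 -33.9 turn 0.006 shift [ 0.8 -2.6 59.9]
boss 84 [52.1  0.8] [28.1 28.8] 23.1 0.055 X 37.6 66.8 Y -13.5 14.9
lug 86 [ -0.2 -51. ] [44.5 12.1] 89.4 0.068 X -6.1 6.0 Y -73.3 -28.8
lugtop 73 [ -0.1 -50.3] [11.6 42.9] 0.6 0.068 X -6.0 5.7 Y -71.8 -28.8
gus 111 [ 0.  59.2] [54.9 12. ] 89.9 0.063 X -6.0 6.0 Y 31.8 86.7
```

View pics/p6.png

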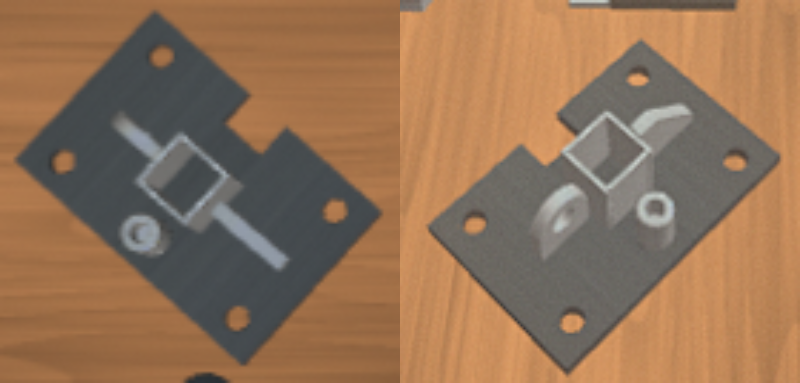

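All four parts are well placed; in the left view the boss is at (142,235), the lug at (135,130) and the gusset at (250,235). Last is the head plate.

Request:
carry_out:
  increments:
    - [0.8,-2.6,20,0.006,0]
    - [0,0,20,0,0]
    - [0,0,12,0,0]
    - [0,0,6,0,0]
    - [0,0,2,0,0]
    - [0,0,0,0,1]
    - [0,0,0,0,1]
    - [0,0,0,0,1]
    - [0,0,0,0,1]
    - [0,0,0,0,1]

```text
clock: 41.45
tcp_pos: [0.4415, -0.2041, 0.0103]
orientation: [180.0, 0.0, 93.4]
contact_force: [-2.6, 1.5, 10.1]
width: 0.0579
grip_force: 61.9
```

Request:
carry_out:
  increments:
    - [0,0,0,0,1]
    - [0,0,-3,0,1]
    - [0,0,-7,0,1]
    - [0,0,-20,0,1]
    - [0,0,-50,0,1]
    - [0,0,-70,0,1]
    - [0,0,0,0,1]
    - [0,0,0,0,1]
    - [0,0,0,0,1]
    - [0,0,0,0,1]

```text
clock: 42.7
tcp_pos: [0.4408, -0.2037, 0.1506]
orientation: [-179.9, -0.1, 93.4]
contact_force: [-0.2, -1.1, -1.6]
width: 0.0576
grip_force: 65.6
```

```bash
python3 - <<'E'
from h import *
go(.5132,.1999,.15,48.7)
im,d=read_camera("side")
c,K,D,t,R=cal("side")
p=(np.array(state()["tcp_pos"])-t)@R; uv=K@np.array([p[0],-p[1],-p[2]]); u,v=(uv[:2]/uv[2]).astype(int); print(u,v)
v=max(v,60);cv2.imwrite("pics/p7.png",cv2.resize(im[v-60:v+60,u-70:u+70],None,fx=5,fy=5,interpolation=cv2.INTER_CUBIC))
E
```

```text
clock 42.7 tcp [ 0.4408 -0.2037  0.1506] yaw 93.38 j6 -33.7 turn 0.78 shift [ 351.  -212.     0.6]
350 140
```

View pics/p7.png

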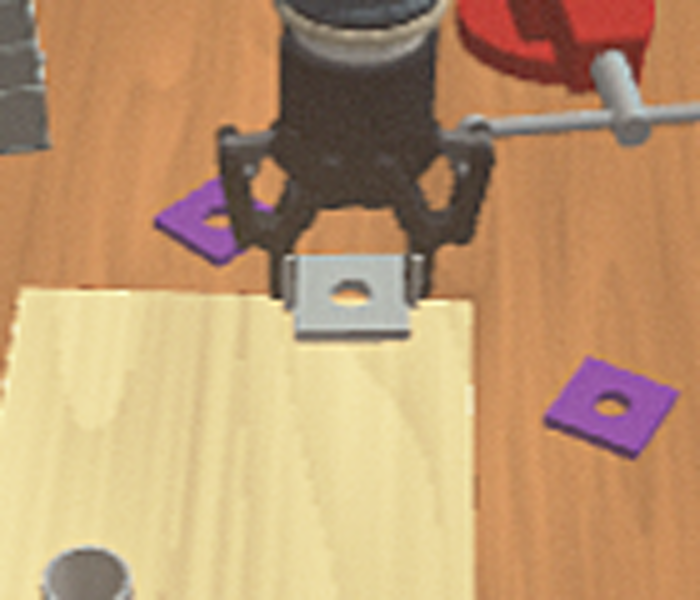

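The head plate is held level, with its hole at crop (351,292). I carry it to the tube.

Request:
carry_out:
  increments:
    - [0,0,0,0.156,1]
    - [0,0,0,0.156,1]
    - [0,0,0,0.156,1]
    - [0,0,0,0.156,1]
    - [0,0,0,0.156,1]
    - [39,-23.6,0,0,1]
    - [39,-23.6,0,0,1]
    - [39,-23.6,0,0,1]
    - [39,-23.6,0,0,1]
    - [39,-23.6,0,0,1]

```text
clock: 44.0
tcp_pos: [0.4814, 0.0219, 0.1514]
orientation: [-180.0, 0.0, 48.7]
contact_force: [0.7, 0.1, -2.5]
width: 0.0575
grip_force: 65.6
```

Request:
carry_out:
  increments:
    - [39,-23.6,0,0,1]
    - [39,-23.6,0,0,1]
    - [39,-23.6,0,0,1]
    - [39,-23.2,0,0,1]
    - [0,0,0,0,1]
    - [0,0,0,0,1]
    - [0,0,30,0,1]
    - [0,0,30,0,1]
    - [0,0,0,0,1]
    - [0,0,0,0,1]

```text
clock: 45.25
tcp_pos: [0.5143, 0.1992, 0.0928]
orientation: [180.0, -0.0, 48.6]
contact_force: [0.6, 1.2, -1.7]
width: 0.0577
grip_force: 65.6
```

```bash
python3 - <<'E'
from h import *
go(.5132,.1999,.0706,48.7)
im,d=read_camera("side")
c,K,D,t,R=cal("side")
p=(np.array(state()["tcp_pos"])-t)@R; uv=K@np.array([p[0],-p[1],-p[2]]); u,v=(uv[:2]/uv[2]).astype(int); print(u,v)
cv2.imwrite("pics/p8.png",cv2.resize(im[v-60:v+60,u-70:u+70],None,fx=5,fy=5,interpolation=cv2.INTER_CUBIC))
E
```

```text
clock 45.25 tcp [0.5143 0.1992 0.0928] yaw 48.65 j6 57.7 turn -0.001 shift [-0.2 -1.3 22.2]
311 285
```

View pics/p8.png

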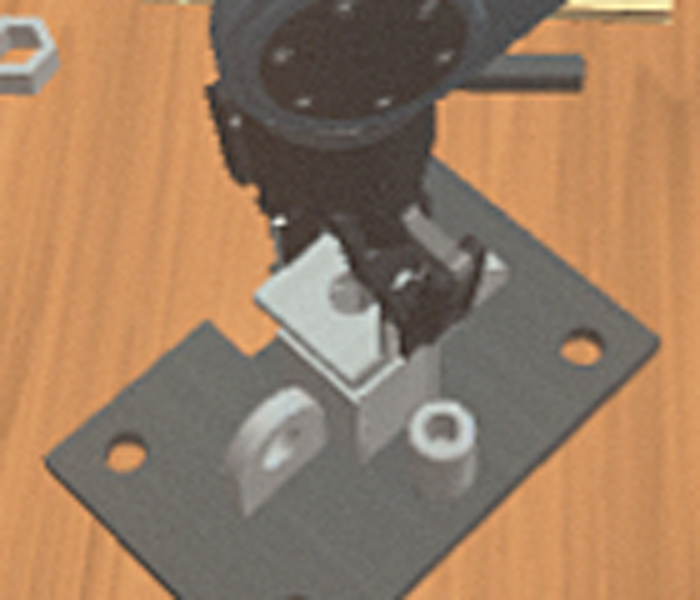

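The head plate is square over the tube at crop (340,310). I lower it gently.

Request:
carry_out:
  increments:
    - [-0.2,-1.3,8,0,1]
    - [0,0,6,0,1]
    - [0,0,3,0,1]
    - [0,0,2,0,1]
    - [0,0,1,0,1]
    - [0,0,0,0,1]
    - [0,0,0,0,1]
    - [0,0,0,0,1]
    - [0,0,0,0,1]
    - [0,0,0,0,1]

```text
clock: 46.55
tcp_pos: [0.5126, 0.2004, 0.0718]
orientation: [180.0, -0.0, 48.7]
contact_force: [-0.3, 0.2, -1.3]
width: 0.0577
grip_force: 65.6
```

Request:
carry_out:
  increments:
    - [0,0,0.5,0,1]
    - [0,0,0.5,0,1]
    - [0,0,0.2,0,1]
    - [0,0,0,0,1]
    - [0,0,0,0,0.3]
    - [0,0,0,0,0.2]
    - [0,0,0,0,0.1]
    - [0,0,0,0,0]
    - [0,0,0,0,0]
    - [0,0,0,0,0]

```text
clock: 47.8
tcp_pos: [0.5126, 0.2003, 0.0706]
orientation: [180.0, -0.0, 48.7]
contact_force: [-0.9, 0.1, 0.1]
width: 0.0855
grip_force: 0.0
```

Request:
carry_out:
  increments:
    - [0,0,-5,0,0]
    - [0,0,-15,0,0]
    - [0,0,-40,0,0]
    - [0,0,-50,0,0]
    - [0,40,0,0,0]
    - [0,50,0,0,0]
    - [0,50,0,0,0]
    - [0,50,0,0,0]
    - [0,50,0,0,0]
    - [0,0,0,0,0]

```text
clock: 49.05
tcp_pos: [0.6944, 0.0394, 0.1812]
orientation: [179.9, -0.0, 48.5]
contact_force: [-0.1, 0.1, 0.7]
width: 0.0856
grip_force: 0.0
```

```bash
python3 - <<'E'
from h import *
im,d=read_camera("top"); im2,d2=read_camera("side")
W=cloud("top",d); C=np.array([.5133,.1999]); xh=np.array([-.7513,.66]); yh=np.array([-.66,-.7513])
P=W[140:240,165:270].reshape(-1,3); q=P[:,:2]-C; X=q@xh*1000; Y=q@yh*1000; Z=P[:,2]
for n,s in(("boss",(X>35)&(X<75)&(abs(Y)<25)&(Z>.042)&(Z<.065)),("lug",(Y<-34)&(abs(X)<30)&(Z>.03)&(Z<.072)),("gus",(Y>34)&(abs(X)<30)&(Z>.03)&(Z<.07)),("head",(abs(X)<45)&(abs(Y)<45)&(Z>.074)&(Z<.12))):
    r=cv2.minAreaRect(np.c_[X[s],Y[s]].astype(np.float32)); print(n,s.sum(),np.round(r[0],1),np.round(r[1],1),round(r[2],1),np.median(Z[s]).round(3))
cv2.imwrite("pics/p9.png",np.hstack([cv2.resize(im[135:245,160:275],(400,383)),cv2.resize(im2[240:370,240:380],(400,383))]))
E
```

```text
boss 4 [61.5 -9.5] [7.9 0.4] 43.9 0.05
lug 47 [  0.  -58.3] [29.4 11.6] 88.6 0.064
gus 0 [0. 0.] [0. 0.] 0.0 nan
head 6 [ 27.7 -25.7] [7.5 2.1] 40.8 0.078
  return _methods._mean(a, axis=axis, dtype=dtype,
  ret = ret.dtype.type(ret / rcount)
```

View pics/p9.png

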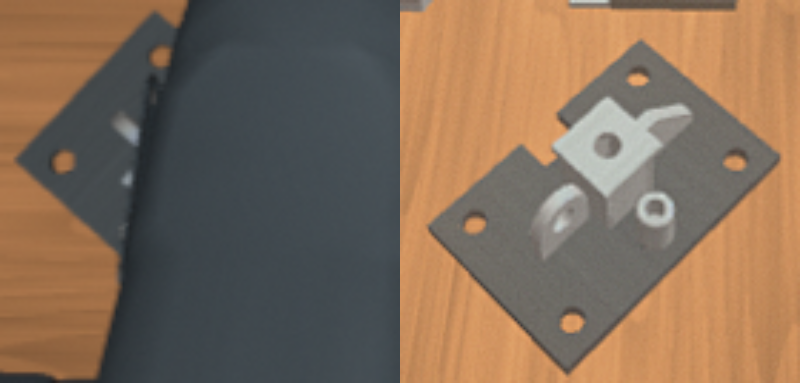

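The side view shows the head plate square on the tube at (608,145) and the other parts unmoved. I check its offset in the side depth and hand in if it is good.

```bash
python3 - <<'E'
from h import *
im2,d2=read_camera("side")
W=cloud("side",d2); C=np.array([.5133,.1999]); xh=np.array([-.7513,.66]); yh=np.array([-.66,-.7513])
P=W[240:370,240:380].reshape(-1,3); q=P[:,:2]-C; X=q@xh*1000; Y=q@yh*1000; Z=P[:,2]
s=(abs(X)<50)&(abs(Y)<50)&(Z>.075)&(Z<.1)
r=cv2.minAreaRect(np.c_[X[s],Y[s]].astype(np.float32)); print(s.sum(),r,np.median(Z[s]),Z[s].std())
if np.hypot(*r[0])<6 and abs(np.median(Z[s])-.08)<.004: print(hand_in())
E
```

```text
648 ((-0.17249107360839844, -0.8913612365722656), (61.26711654663086, 61.7442626953125), 89.37159729003906) 0.07947422472881088 0.001540117169374319
the job is handed in; nothing more can be done
None
```

The machine foot is set out on the plate and handed in. The cameras showed all five parts upright and within tolerance: the head plate is about 1 mm off centre on the tube, and the boss is under 1 mm from its mark. The pipe offcut, nut and chisel were not touched.

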